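# Clamp a drum blank and torque the clamp screw to the click

## Robot

A 7-joint arm with a two-finger parallel gripper is mounted at the origin on the work surface. World frame = base frame: x ahead of the robot, y to its left, z up, the work surface at z = 0. Lengths are in m, angles in rad, forces in N, time in s.
With the tool pointing down it reaches from about 0.4 to 0.875 m from the base axis. Payload 19.3 kg.
Tool frame: the origin (TCP) lies at the very end of the fingers, on their centre line; the grasp point (between the pads) lies 19 mm behind it (bot.pinch_z is the distance from the TCP to the grasp point, in m); y points along the fingers, x is the direction in which the jaws open and shut, and the axes are right-handed (so a half turn about y gives the same grasp; the last joint's range is limited). The gripper opens to 85 mm and grips with 20 to 120 N. Pads are 22 mm wide; open, the fingers measure 114 mm over their backs; the gripper's body (76 mm by 85 mm) begins 54 mm behind the grasp point. The pads swing forward as they close: fully open they stand 13 mm farther back than shut.
Start: joints at [1.033, 0.521, -0.036, 1.599, 0.021, 1.021, -0.113], TCP at [0.282, -0.558, 0.231] pointing down, gripper open.
Joint ranges: [-2.91, 2.91], [-0.3, 2.13], [-1.5, 1.42], [0.17, 2.43], [-1.26, 4.41], [0.16, 1.93], [-2.52, 2.52]. Speed limits (rad/s): [1.89, 1.89, 2.39, 2.39, 3.01, 3.01, 3.01].

## Interface

Orientations are given as [roll, pitch, yaw] about the fixed x, y, z axes, in that order (R = Rz(yaw) Ry(pitch) Rx(roll)).
In Python, from workcell import bot gives the robot as it stands. The module is installed in compiled form; this text tells all that it offers.
- The arm moves only by the tool arm_command, never from a script. Its argument "moves" is a list of rows, each an object of numbers: "rx", "ry", "rz": the turn, a rotation vector about the tool's x, y, z in rad; "x", "y", "z": the shift along the tool's x, y, z in cm; "gripper": the opening, from -1 (shut) to 1 (fully open). In form: [{"rx": .., "ry": .., "rz": .., "x": .., "y": .., "z": .., "gripper": ..}, ...]. A call has 1 to 5 rows; each row is the pose to reach, as a shift and turn from the pose commanded when the call began, along the tool's axes at that moment; what a row does not reach only later rows make up. A row lasts 1/12 s, in which the tool goes at most 41.7 mm and 7.16 degrees, less where a joint would pass 70% of its speed; a pose out of reach is approached as far as the arm can. A call with a gripper value outside its range is refused whole. The fingers move at their own pace and stop on an object; "squeeze" is the grip in N (left out, the last holds). Time passes only in rows, so rows that repeat a pose let the fingers close. It gives the time, the measured TCP pose, the force and the opening at its end, in the units of the state.
- bot.observe(): the state, without advancing time (a new reading comes with each control period).
- bot.grab_frame(name): name is "side" or "top"; returns (picture, depth): 480x640x3 uint8, red, green, blue; 480x640 float32, m along the optical axis (not along the pixel's ray), 0 where there is no reading.
- bot.camera_model(name): a dict with "vfov" (degrees; the focal length in pixels is half the picture's height over the tangent of half this angle, whatever the lens; pixels are square), "cx", "cy" (the principal point, pixels), "extrinsics" (4x4, takes a point from camera to world coordinates). Camera axes: x right, y down, z forward; pixel columns grow to the right and rows downward; lengths in m; the calibration is good to about 2 mm. A picture is of the moment at which its call begins. camera_model takes no time and is no camera call.
- bot.job_done(): hands the job in, once; it reports no verdict.
Trained networks look in the newest picture that a camera, given by its name, has taken for a name from the list of things; names that differ only in an ending like _2 or _b are one class to them, and where a whole thing is asked for, a point or a joint stands for the part that bears it (a point fixed in the world has none). Each returns a list of dicts, best first, with "p" (0 to 1); they miss things now and then, are a little off and sometimes report something else, mostly with a low value. They report only what shows in the picture. A call takes as long as a camera call. They do not tell look-alikes from the thing itself.
- bot.spot_in(name, camera): "box" ([left, top, right, bottom] in pixels, round what is visible of it).
- bot.masks_of(name, camera): "mask" (480x640 bool, what is visible of it) and "box" ([left, top, right, bottom] in pixels, round what is visible of it).
The state is a dict: "clock": time; "qpos": joint angles; "qd": joint speeds; "joint_efforts": joint torques, N m; "position": TCP position; "tool_rot": TCP orientation; "force": force on the tool from outside, world axes, zero at the start; "moment": the same for the moment, N m; "grip_width": finger opening in m.
Only numpy, scipy, OpenCV 4.12 (cv2) and the standard library are available. Lean on these libraries where they do the work, as an engineer would, in place of code of your own. Each camera call takes 0.05 s, during which the arm holds its last target.

## Task

Slide the wooden drum blank gently along its channel until it sits fully home against the end stop of the jig, then swing the click wrench clockwise (seen from above) until its hinge breaks over, stop there without forcing the hinge to the end of its travel, and let go so that the handle springs straight and the blank stays clamped. Leave the other things on the bench alone.

Things in the scene. Friction and masses are not known exactly. Their poses are not given: they have to be found in the camera images.
- jig: Plywood jig fixed to the bench, 250 x 170 x 15 mm. Origin on the bench surface in mid-channel; jig +x runs along the channel to the end stop, +z up. Channel floor 15 mm above the bench; two guide rails (12 mm thick, tops 35 mm above the bench) leave a channel 73 mm wide, open at its -x end. Rails and plywood end at jig x = -150 mm.
- stop: Wooden end stop across the channel, fixed to the jig, 100 mm wide, 15 mm thick, its top 60 mm above the bench. Origin at bench level under the middle of the face that meets the blank, at jig x = +70 mm. The fresh blank must not be rammed against it with more than 40 N.
- bridge (a point): Centre of the top of the green bridge that spans the channel and carries the clamp screw: jig x = 2 to 38 mm, y = -71 to 71 mm, underside 82 mm, top 100 mm above the bench.
- blank: Loose light-wood block 140 mm long (its x, along the channel), 70 wide, 55 high, 0.3 to 0.6 kg, three dark holes on top towards its -x end. Origin centre of underside. Starts 30 to 65 mm short of the stop; fully home its origin is at jig x = 0 and its near end face at jig x = -70 mm. Slides with a few newtons.
- pad: Round black clamp pad, 40 mm across, 8 mm thick, under the bridge; origin at the centre of its underside. The screw lowers it onto the blank as it is tightened; at the start it hangs about 1 mm above the blank's top.
- bolt_axis (a point): Point on the clamp screw's vertical axis, 131 mm above the bench, at jig x = 20 mm, y = 0: centre of the click wrench's steel head (36 mm across, 26 mm high), which is seated on the screw and captive there. Head and screw turn together; clockwise from above tightens. Resistance climbs as it turns (at mid-grip about 7 N, rising to 14 N); the angle at which it clicks differs from start to start.
- handle: Handle of the click wrench; origin at the break-over hinge that joins it to the head, 30 mm from the screw axis, 131 mm above the bench; x points outwards along the handle. In line with the head (hinge angle 0) until the pull at mid-grip reaches some 14 N; then it folds clockwise on the head, the pull drops at once and the screw stops turning.
- hinge (a point): The vertical axis of the break-over hinge, 131 mm above the bench. Pull at mid-grip falls to about 80 percent at 0.1 rad of fold and 55 percent at 0.2. Clearly broken over from 0.08 rad; over 0.28 is too far (dead stop at 0.36, where pulling on overtightens the screw): with the screw at rest, 0.1 rad is 12 mm of travel at mid-grip. Springs straight when let go.
- grip (a point): Middle of the wrench's red round grip, on the handle axis, 155 mm from the screw axis (wrench straight), 131 mm above the bench. Grip 24 mm thick, from 106 to 211 mm from the screw axis. x points outwards along the handle. At the start it lies on the jig's -y side; tightening swings it towards the jig's -x side, by about 0.3 to 0.65 rad before the click.
- drum: Bystander: small round wooden drum, 94 mm across, 60 mm high, origin under its centre.
- sander: Bystander: cork sanding block 110 x 60 x 22 mm, origin under its centre.
- glue: Bystander: white glue bottle with orange cap, 52 mm across, 120 mm high, origin under its centre.
Things that resemble listed ones, but are neither listed nor needed, are in the scene too. What is shaped like the blank but red or yellow is not meant.

How it is judged:
On the way, in this order (a step that is already met when the one before it is completed fails the run):
1. the blank is fully home against the end stop (x of blank in the frame of jig above -0.003 m and z of blank in the frame of jig below 0.018 m), for 0.2 s.
2. the wrench's hinge has broken over at the set torque (value of joint handle above 0.08 rad and x of blank in the frame of jig above -0.003 m), for 0.1 s.
At the end, for the whole second after the job is handed in: The blank is at rest within 3 mm of the end stop, flat in its channel, pressed by the clamp pad (more than 2 N); the wrench has been let go and its handle is straight again (hinge under 0.04 rad) (all of step 1 and value of joint handle below 0.04 rad and contact force between pad and blank above 2 N and linear speed of blank below 0.01 m/s); the robot touches nothing.
It fails at once if the break-over hinge is forced towards the end of its travel (over 0.28 rad): screw overtightened (value of joint handle above 0.28 rad).
It fails at once if the blank is rammed against the end stop with more than 40 N (contact force between blank and stop above 40 N).
It fails at once if a bystander is moved by more than 20 mm (distance of any of drum, sander, glue from where it was at the start of the episode above 0.02 m).
It also fails if it takes over 70 s, if anything falls off the work surface, if the arm or the gripper's body presses on something with over 40 N, if the wrist force passes 120 N, or if a joint passes its speed limit or range.

## Working session

There is one attempt and no reset: what is moved stays moved. The work goes in short steps, Python scripts to look and compute and a tool call to move; the robot and the scene stay as the last step left them, time stands still between calls to the robot, and variables do not carry over. Pictures are saved under pics/ and viewed, and the job is handed in when it is done.

Besides the shell and the picture viewer there is one more tool, called after "Call:" as name(argument=value, ...), one argument or row to a line, values as JSON. arm_command: Moves the arm, as the interface text tells. Its arguments: {"type":"object","properties":{"moves":{"type":"array"},"squeeze":{"type":"number"}},"required":["moves"]}

```bash
mkdir -p pics
cat > h.py <<'E'
import numpy as np, cv2
from workcell import bot
from scipy.spatial.transform import Rotation as R
def K(n):
    c=bot.camera_model(n); f=240/np.tan(np.radians(c['vfov'])/2); return f,c['cx'],c['cy'],np.array(c['extrinsics'])
def grab(n,fn=None):
    p,d=bot.grab_frame(n)
    if fn: cv2.imwrite('pics/'+fn,p[:,:,::-1])
    return p,d
def cloud(n,d):
    f,cx,cy,E=K(n); v,u=np.mgrid[0:480,0:640]
    P=np.stack([(u-cx)/f*d,(v-cy)/f*d,d],-1); return P@E[:3,:3].T+E[:3,3]
def proj(n,p):
    f,cx,cy,E=K(n); q=(np.asarray(p)-E[:3,3])@E[:3,:3]; return q[...,0]/q[...,2]*f+cx,q[...,1]/q[...,2]*f+cy
E
python3 - <<'E'
from h import *
for n in ['side','top']:
    p,d=grab(n,n+'0.png'); np.savez(n+'0.npz',p=p,d=d); print(n,bot.camera_model(n))
    for o in ['jig','stop','blank','handle','pad','bridge','drum','sander','glue']:
        print(o,[(np.round(r['box']).astype(int).tolist(),round(r['p'],2)) for r in bot.spot_in(o,n)][:4])
print(bot.observe(),bot.pinch_z)
E
```

```text
side {'vfov': 42.23311684369538, 'cx': 306.8866030800737, 'cy': 236.50442203731492, 'extrinsics': array([[-0.99529121, -0.06941571,  0.06765248,  0.45972879],
       [-0.09692311,  0.72096349, -0.68616146,  0.87616289],
       [-0.00114459, -0.68948756, -0.72429662,  1.01126003],
       [ 0.        ,  0.        ,  0.        ,  1.        ]])}
jig [([240, 174, 371, 326], 0.87), ([302, 404, 373, 464], 0.29)]
stop [([244, 254, 258, 308], 0.79)]
blank [([286, 249, 350, 296], 0.69), ([215, 328, 262, 417], 0.62), ([353, 175, 423, 226], 0.56)]
handle [([273, 174, 293, 239], 0.68)]
pad []
bridge [([242, 177, 370, 326], 0.71)]
drum [([321, 128, 359, 168], 0.67), ([242, 173, 367, 327], 0.33)]
sander [([288, 251, 348, 295], 0.72), ([302, 402, 378, 465], 0.7)]
glue [([271, 114, 294, 163], 0.75), ([276, 173, 293, 238], 0.36)]
top {'vfov': 57.79855095590554, 'cx': 311.6069785360413, 'cy': 247.24081292073194, 'extrinsics': array([[ 8.84191124e-04, -9.96567098e-01,  8.27842769e-02,
         4.72203396e-01],
       [-9.99621655e-01,  1.39501620e-03,  2.74699971e-02,
         2.69891565e-04],
       [-
[... 595 characters left out ...]
392, 311], 0.19)]
{'clock': 1.0, 'qpos': array([ 1.03278376,  0.52138386, -0.03629164,  1.59947316,  0.02121207,
        1.02111006, -0.11280716]), 'qd': array([-0.00087644,  0.00075283,  0.00166652,  0.00217818, -0.0003047 ,
       -0.00175506, -0.00079553]), 'joint_efforts': array([-8.63040477e-04, -9.26842189e+01,  1.97840586e+00, -3.70251274e+01,
        1.80883077e-02,  2.31372025e-03,  9.29656267e-06]), 'position': array([ 0.28180828, -0.55786686,  0.23131057]), 'tool_rot': array([-1.57080896e+00, -1.15809778e-05, -1.10303527e+00]), 'force': array([-0.73329334, -0.04243029,  1.12867459]), 'moment': array([ 0.03358981,  0.00691178, -0.00704069]), 'grip_width': 0.0853214777348312} 0.0187
```

View pics/top0.png

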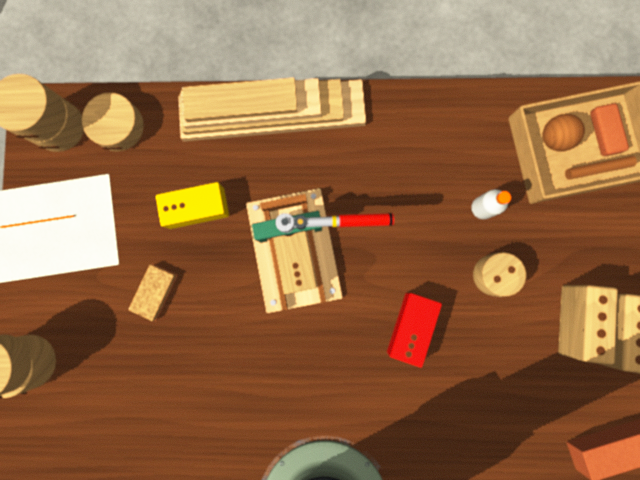

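View pics/side0.png

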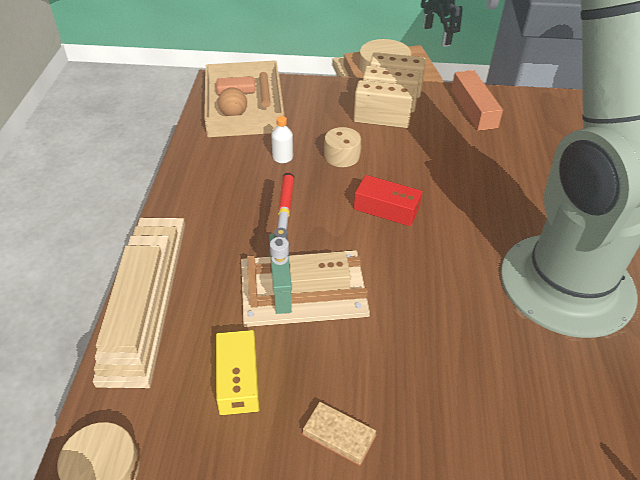

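Run:
```python
from h import *
C={n:np.load(n+'0.npz') for n in ['top','side']}
for n,(u0,u1,v0,v1) in {'top':(235,400,180,320),'side':(232,380,165,335)}.items():
    W=cloud(n,C[n]['d'])[v0:v1,u0:u1].reshape(-1,3); d=C[n]['d'][v0:v1,u0:u1].ravel()
    W=W[d>0]
    print(n,'table z',np.median(W[W[:,2]<.006,2]))
    m=(W[:,2]>.009)&(W[:,2]<.045)&(W[:,1]>-.12)
    r=cv2.minAreaRect(W[m][:,:2].astype(np.float32)); print('board',r)
    # rails top / blank / bridge
    for nm,a,b in [('rail',.031,.039),('blank',.064,.076),('stop',.056,.064),('bridge',.095,.105)]:
        q=W[(W[:,2]>a)&(W[:,2]<b)]
        if len(q)>5: print(nm,len(q),q.mean(0).round(4),cv2.minAreaRect(q[:,:2].astype(np.float32)))
    q=W[(W[:,2]>.12)]; print('wrench',len(q),q[:,:].min(0),q.max(0))
    p=C[n]['p'][v0:v1,u0:u1].reshape(-1,3)[d>0].astype(int)
    red=(p[:,0]>150)&(p[:,1]<50)&(p[:,2]<60)&(W[:,2]>.1)
    q=W[red]; print('red',len(q),q.mean(0)); c=q[:,:2]-q[:,:2].mean(0); dd=np.linalg.svd(c,full_matrices=0)[2][0]; s=c@dd; print(dd,s.min(),s.max())
```

```text
top table z -2.7766556450758983e-05
board ((0.5464210510253906, 0.06790733337402344), (0.25030431151390076, 0.17044910788536072), 11.109796524047852)
rail 901 [0.5196 0.0609 0.0351] ((0.5323229432106018, 0.06380647420883179), (0.22017785906791687, 0.13534173369407654), 11.06808090209961)
blank 1928 [0.5153 0.0609 0.07  ] ((0.5520652532577515, 0.05897306650876999), (0.1966792345046997, 0.12691055238246918), 24.578248977661133)
stop 333 [0.6437 0.087  0.0599] ((0.5681846141815186, 0.07597380131483078), (0.1299501210451126, 0.19216889142990112), 86.95296478271484)
bridge 676 [0.5864 0.0924 0.0997] ((0.5903294682502747, 0.07632102817296982), (0.0360635407269001, 0.1416824460029602), 11.278937339782715)
wrench 1409 [ 0.57277708 -0.13439761  0.12011994] [0.60892662 0.09248532 0.1541417 ]
red 586 [ 0.59468689 -0.08040303  0.14022898]
[ 0.02444675 -0.99970113] -0.048732328080136826 0.05383873563581136
side table z -4.154271626877204e-05
board ((0.5490891337394714, 0.06854590773582458), (0.25027844309806824, 0.17728424072265625), 10.985548973083496)
rail 917 [0.5218 0.0761 0.0347] ((0.5278232097625732, -0.015689313411712646), (0.34549570083618164, 0.23692038655281067), 85.11490631103516)
blank 1689 [0.5197 0.0685 0.0698] ((0.5527792572975159, 0.08670991659164429), (0.20323269069194794, 0.10636068880558014), 15.343138694763184)
stop 613 [0.57   0.0522 0.0594] ((0.5178182125091553, 0.01314428448677063), (0.5232650637626648, 0.1891377568244934), 50.515438079833984)
bridge 587 [0.5882 0.109  0.0999] ((0.5926447510719299, 0.08019443601369858), (0.03596596047282219, 0.14353203773498535), 11.196921348571777)
wrench 1053 [ 0.57615182 -0.13474298  0.12009872] [0.61204834 0.09673245 0.15396722]
red 0 [nan nan nan]<stdin>:16: RuntimeWarning: Mean of empty slice.
  ret = um.true_divide(
Traceback (most recent call last):
IndexError: index 0 is out of bounds for axis 0 with size 0
```

```bash
cat >> h.py <<'E'
YAW=np.radians(11.1); O=np.array([.5719,.0737,0])
RJ=R.from_euler('z',YAW).as_matrix()
def toj(P): return (np.asarray(P)-O)@RJ
def tow(P): return np.asarray(P)@RJ.T+O
def cmdto(pos,yaw,s=None):
    # desired tool with roll -pi/2, yaw -> relative row (cm)
    s=s or bot.observe(); A=R.from_euler('xyz',s['tool_rot']); d=A.inv().apply(np.asarray(pos)-s['position'])*100
    rv=(A.inv()*R.from_euler('xyz',[-np.pi/2,0,yaw])).as_rotvec()
    print('shift cm',d.round(2),'rot',rv.round(3))
def st():
    s=bot.observe(); print('t',round(s['clock'],2),'pos',s['position'].round(4),'jig',(toj(s['position'])*1000).round(1),'rot',s['tool_rot'].round(3),'F',s['force'].round(1),'Fj',(s['force']@RJ).round(1)); return s
E
python3 - <<'E'
from h import *
for n in ['top','side']:
    C=np.load(n+'0.npz'); J=toj(cloud(n,C['d']))
    for nm,a,b in [('blank',.066,.074),('stop',.057,.063),('bridge',.096,.104)]:
        m=(J[...,2]>a)&(J[...,2]<b)&(abs(J[...,1])<.08)&(J[...,0]>-.2)&(J[...,0]<.15)&(C['d']>0)
        if nm=='stop': m&=J[...,0]>.05
        q=J[m]*1000; print(n,nm,len(q),np.percentile(q,[1,3,50,97,99],axis=0).round(1).tolist())
    m=(J[...,2]>.119)&(J[...,2]<.15)&(J[...,1]<-.1)&(J[...,1]>-.23)&(C['d']>0)&(abs(J[...,0])<.1)
    q=J[m]*1000;print('grip',np.percentile(q,[1,50,99],axis=0).round(1).tolist(), np.polyfit(q[:,1],q[:,0],1))
s=st()
cmdto(tow([-.155,0,.20]),YAW,s); cmdto(tow([-.155,0,.20]),YAW+np.pi/2,s);cmdto(tow([-.155,0,.20]),YAW-np.pi/2,s)
E
```

```text
top blank 1883 [[-116.9, -35.9, 66.6], [-114.5, -34.4, 67.1], [-58.5, -1.7, 70.0], [-1.4, 31.2, 72.8], [1.4, 32.6, 73.3]]
top stop 312 [[68.5, -50.3, 57.1], [68.8, -48.1, 57.5], [76.2, -0.6, 59.9], [83.0, 45.6, 62.3], [83.5, 47.4, 62.5]]
top bridge 664 [[0.9, -69.9, 96.3], [1.3, -66.6, 96.9], [18.4, 29.8, 99.7], [35.5, 66.8, 102.9], [36.2, 68.7, 103.4]]
grip [[-24.7, -207.9, 131.5], [-7.5, -155.2, 140.6], [9.9, -101.2, 145.0]] [ 0.16087507 17.51675789]
side blank 1576 [[-113.3, -34.7, 66.3], [-110.9, -32.1, 66.7], [-54.1, 3.1, 69.9], [1.4, 35.7, 73.1], [25.7, 70.3, 73.7]]
side stop 258 [[71.7, -48.1, 57.1], [72.0, -46.3, 57.3], [79.0, 2.4, 59.9], [86.2, 46.2, 62.6], [86.5, 48.7, 62.9]]
side bridge 562 [[4.1, -66.9, 96.4], [4.9, -60.2, 96.6], [23.3, 35.8, 99.8], [38.9, 69.8, 103.4], [39.4, 71.4, 103.8]]
grip [[-21.7, -206.1, 130.7], [-4.2, -151.0, 140.7], [13.5, -100.9, 145.9]] [ 0.15395282 19.29736775]
t 1.0 pos [ 0.2818 -0.5579  0.2313] jig [-406.3 -563.9  231.3] rot [-1.571 -0.    -1.103] F [-0.7 -0.   1.1] Fj [-0.7  0.1  1.1]
shift cm [-47.49   3.13  39.45] rot [ 0.    -1.297  0.   ]
shift cm [-47.49   3.13  39.45] rot [ 0.    -2.868 -0.   ]
shift cm [-47.49   3.13  39.45] rot [0.    0.274 0.   ]
```

Call:
arm_command(
  moves=[
    {"x":-10,"z":8,"y":0,"ry":0.1,"gripper":-1},
    {"x":-20,"z":16,"y":0,"ry":0.2,"gripper":-1},
    {"x":-47.5,"z":39.4,"y":3,"ry":0.274,"gripper":-1},
    {"x":-47.5,"z":39.4,"y":3,"ry":0.274,"gripper":-1},
    {"x":-47.5,"z":39.4,"y":3,"ry":0.274,"gripper":-1},
  ],
)

```text
invalid input at $.moves[0]: expected keys rx, ry, rz, x, y, z, gripper
```

Run:
```python
from h import *
s=st(); cmdto(tow([-.155,0,.20]),YAW-np.pi/2,s); print(s['qd'].round(2))
```

```text
t 1.0 pos [ 0.2818 -0.5579  0.2313] jig [-406.3 -563.9  231.3] rot [-1.571 -0.    -1.103] F [-0.7 -0.   1.1] Fj [-0.7  0.1  1.1]
shift cm [-47.49   3.13  39.45] rot [0.    0.274 0.   ]
[-0.  0.  0.  0. -0. -0. -0.]
```

All keys are needed.

Call:
arm_command(
  moves=[
    {"rx":0,"ry":0.1,"rz":0,"x":-5,"y":0,"z":4,"gripper":-1},
    {"rx":0,"ry":0.2,"rz":0,"x":-20,"y":2,"z":16,"gripper":-1},
    {"rx":0,"ry":0.27,"rz":0,"x":-47.5,"y":3,"z":39.4,"gripper":-1},
    {"rx":0,"ry":0.27,"rz":0,"x":-47.5,"y":3,"z":39.4,"gripper":-1},
    {"rx":0,"ry":0.27,"rz":0,"x":-47.5,"y":3,"z":39.4,"gripper":-1},
  ],
)

```text
clock: 1.42
position: [0.327, -0.353, 0.2213]
tool_rot: [-1.571, -0.0, -1.374]
force: [2.0, -0.2, 1.2]
grip_width: 0.0257
```

Run:
```python
from h import *
s=st(); cmdto(tow([-.155,0,.20]),YAW-np.pi/2,s); print(s['qd'].round(2))
```

```text
t 1.42 pos [ 0.327  -0.353   0.2213] jig [-322.4 -371.6  221.3] rot [-1.571 -0.    -1.374] F [ 2.  -0.2  1.2] Fj [ 1.9 -0.6  1.2]
shift cm [-37.1    2.12  16.86] rot [-0.     0.003  0.   ]
[-0.74 -0.42 -0.2   0.71  0.07 -0.29 -0.95]
```

Call:
arm_command(
  moves=[
    {"rx":0,"ry":0,"rz":0,"x":-37,"y":2,"z":16.8,"gripper":-1},
    {"rx":0,"ry":0,"rz":0,"x":-37,"y":2,"z":16.8,"gripper":-1},
    {"rx":0,"ry":0,"rz":0,"x":-37,"y":2,"z":16.8,"gripper":-1},
    {"rx":0,"ry":0,"rz":0,"x":-37,"y":2,"z":16.8,"gripper":-1},
    {"rx":0,"ry":0,"rz":0,"x":-37,"y":2,"z":16.8,"gripper":-1},
  ],
)

```text
clock: 1.83
position: [0.3742, -0.1504, 0.2113]
tool_rot: [-1.57, -0.001, -1.373]
force: [1.9, -0.7, -0.2]
grip_width: 0.0004
```

Run:
```python
from h import *
s=st(); cmdto(tow([-.155,0,.20]),YAW-np.pi/2,s); print(s['qd'].round(2))
```

```text
t 1.83 pos [ 0.3742 -0.1504  0.2113] jig [-237.1 -181.8  211.3] rot [-1.570e+00 -1.000e-03 -1.373e+00] F [ 1.9 -0.7 -0.2] Fj [ 1.7 -1.  -0.2]
shift cm [-18.15   1.13   8.28] rot [-0.001  0.004  0.001]
[-0.92 -0.1  -0.36  0.22  0.09 -0.11 -1.33]
```

Call:
arm_command(
  moves=[
    {"rx":0,"ry":0,"rz":0,"x":-18.1,"y":1,"z":8.3,"gripper":-1},
    {"rx":0,"ry":0,"rz":0,"x":-18.1,"y":1,"z":8.3,"gripper":-1},
    {"rx":0,"ry":0,"rz":0,"x":-18.1,"y":1,"z":8.3,"gripper":-1},
    {"rx":0,"ry":0,"rz":0,"x":-18.1,"y":1,"z":8.3,"gripper":-1},
    {"rx":0,"ry":0,"rz":0,"x":-18.1,"y":1,"z":8.3,"gripper":-1},
  ],
)

```text
clock: 2.25
position: [0.4203, 0.0448, 0.2013]
tool_rot: [-1.57, 0.0, -1.372]
force: [2.3, -1.5, 1.0]
grip_width: -0.0003
```

Call:
arm_command(
  moves=[
    {"rx":0,"ry":0,"rz":0,"x":0,"y":0,"z":0,"gripper":-1},
    {"rx":0,"ry":0,"rz":0,"x":0,"y":0,"z":0,"gripper":-1},
  ],
)

```text
clock: 2.42
position: [0.4201, 0.0431, 0.201]
tool_rot: [-1.571, 0.0, -1.37]
force: [-0.1, -1.2, -0.4]
grip_width: -0.0001
```

Run:
```python
from h import *
s=st(); cmdto(tow([-.145,0,.032]),YAW-np.pi/2,s); print(s['qd'].round(2))
```

```text
t 2.42 pos [0.4201 0.0431 0.201 ] jig [-154.8   -0.8  201. ] rot [-1.571  0.    -1.37 ] F [-0.1 -1.2 -0.4] Fj [-0.3 -1.2 -0.4]
shift cm [-0.06 16.9   0.98] rot [ 0.     0.007 -0.   ]
[ 0.05 -0.01  0.03  0.02  0.    0.    0.03]
```

Call:
arm_command(
  moves=[
    {"rx":0,"ry":0,"rz":0,"x":0,"y":4,"z":0.4,"gripper":-1},
    {"rx":0,"ry":0,"rz":0,"x":0,"y":8,"z":0.4,"gripper":-1},
    {"rx":0,"ry":0,"rz":0,"x":0,"y":12,"z":0.4,"gripper":-1},
    {"rx":0,"ry":0,"rz":0,"x":0,"y":15,"z":0.4,"gripper":-1},
    {"rx":0,"ry":0,"rz":0,"x":0,"y":16.9,"z":0.4,"gripper":-1},
  ],
)

```text
clock: 2.83
position: [0.4226, 0.0409, 0.0296]
tool_rot: [-1.574, -0.0, -1.374]
force: [-0.4, 0.3, 0.5]
grip_width: -0.0002
```

Call:
arm_command(
  moves=[
    {"rx":0,"ry":0,"rz":0,"x":0,"y":0,"z":0,"gripper":-1},
    {"rx":0,"ry":0,"rz":0,"x":0,"y":0,"z":0.5,"gripper":-1},
    {"rx":0,"ry":0,"rz":0,"x":0,"y":0,"z":1,"gripper":-1},
  ],
)

```text
clock: 3.08
position: [0.4347, 0.0439, 0.0333]
tool_rot: [-1.57, -0.0, -1.374]
force: [1.1, -0.1, 0.6]
grip_width: -0.0001
```

Run:
```python
from h import *
s=st()
p,d=grab('top','top1.png'); p,d=grab('side'); cv2.imwrite('pics/s1.png',cv2.resize(p[150:350,200:460,::-1],None,fx=3,fy=3))
```

```text
t 3.08 pos [0.4347 0.0439 0.0333] jig [-140.4   -2.8   33.3] rot [-1.57  -0.    -1.374] F [ 1.1 -0.1  0.6] Fj [ 1.1 -0.3  0.6]
```

View pics/s1.png

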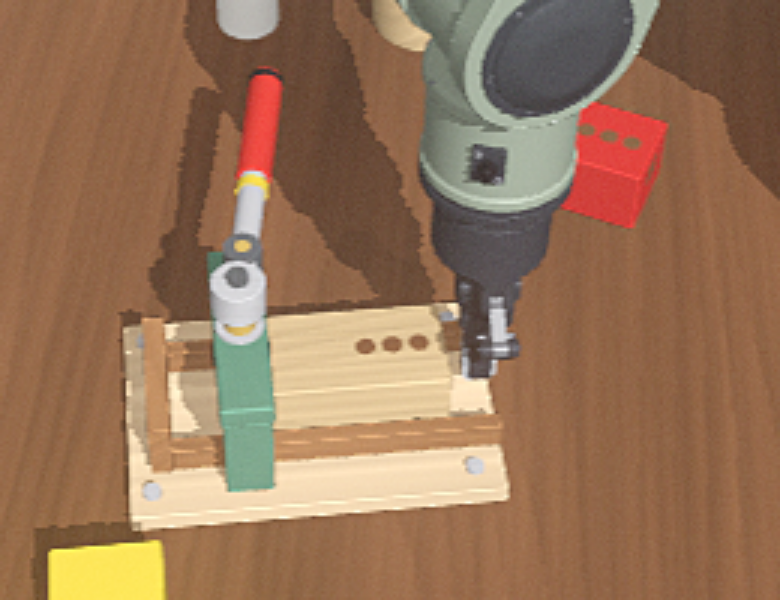

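Call:
arm_command(
  moves=[
    {"rx":0,"ry":0,"rz":0,"x":-0.2,"y":0,"z":0.4,"gripper":-1},
    {"rx":0,"ry":0,"rz":0,"x":-0.2,"y":0,"z":0.8,"gripper":-1},
    {"rx":0,"ry":0,"rz":0,"x":-0.2,"y":0,"z":1.1,"gripper":-1},
    {"rx":0,"ry":0,"rz":0,"x":-0.2,"y":0,"z":1.4,"gripper":-1},
    {"rx":0,"ry":0,"rz":0,"x":-0.2,"y":0,"z":1.7,"gripper":-1},
  ],
)

```text
clock: 3.6
position: [0.4498, 0.0496, 0.0322]
tool_rot: [-1.572, -0.0, -1.373]
force: [-4.4, -1.2, 4.4]
grip_width: 0.0004
```

Call:
arm_command(
  moves=[
    {"rx":0,"ry":0,"rz":0,"x":0,"y":0,"z":0.3,"gripper":-1},
    {"rx":0,"ry":0,"rz":0,"x":0,"y":0,"z":0.6,"gripper":-1},
    {"rx":0,"ry":0,"rz":0,"x":0,"y":0,"z":0.9,"gripper":-1},
    {"rx":0,"ry":0,"rz":0,"x":0,"y":0,"z":1.2,"gripper":-1},
    {"rx":0,"ry":0,"rz":0,"x":0,"y":0,"z":1.5,"gripper":-1},
  ],
)

```text
clock: 4.02
position: [0.4641, 0.0524, 0.0319]
tool_rot: [-1.573, -0.0, -1.373]
force: [-6.0, -1.0, 4.7]
grip_width: 0.0001
```

```bash
cat > bl.py <<'E'
from h import *
s=st()
for n in ['top','side']:
    p,d=grab(n); J=toj(cloud(n,d))
    m=(J[...,2]>.067)&(J[...,2]<.073)&(abs(J[...,1])<.03)&(J[...,0]>-.14)&(J[...,0]<0)&(d>0)
    q=J[m]*1000; print(n,'blank',np.percentile(q[:,0],[1,3,10,99]).round(1))
    if n=='side': cv2.imwrite('pics/s_%d.png'%(s['clock']*100),cv2.resize(p[150:350,200:460,::-1],None,fx=3,fy=3))
E
python3 bl.py
```

```text
t 4.02 pos [0.4641 0.0524 0.0319] jig [-1.098e+02 -1.000e-01  3.190e+01] rot [-1.573 -0.    -1.373] F [-6.  -1.   4.7] Fj [-6.   0.2  4.7]
top blank [-30.4 -28.5 -24.7  -0.4]
side blank [-95.8 -93.9 -87.3  -1. ]
```

Call:
arm_command(
  moves=[
    {"rx":0,"ry":0,"rz":0,"x":0,"y":0,"z":0.3,"gripper":-1},
    {"rx":0,"ry":0,"rz":0,"x":0,"y":0,"z":0.6,"gripper":-1},
    {"rx":0,"ry":0,"rz":0,"x":0,"y":0,"z":0.9,"gripper":-1},
    {"rx":0,"ry":0,"rz":0,"x":0,"y":0,"z":1.2,"gripper":-1},
    {"rx":0,"ry":0,"rz":0,"x":0,"y":0,"z":1.5,"gripper":-1},
  ],
)

```text
clock: 4.53
position: [0.4797, 0.0557, 0.032]
tool_rot: [-1.571, 0.0, -1.373]
force: [-1.4, -0.6, -1.8]
grip_width: 0.0003
```

Call:
arm_command(
  moves=[
    {"rx":0,"ry":0,"rz":0,"x":0,"y":0,"z":0.15,"gripper":-1},
    {"rx":0,"ry":0,"rz":0,"x":0,"y":0,"z":0.3,"gripper":-1},
    {"rx":0,"ry":0,"rz":0,"x":0,"y":0,"z":0.45,"gripper":-1},
    {"rx":0,"ry":0,"rz":0,"x":0,"y":0,"z":0.6,"gripper":-1},
    {"rx":0,"ry":0,"rz":0,"x":0,"y":0,"z":0.7,"gripper":-1},
  ],
)

```text
clock: 4.95
position: [0.4865, 0.057, 0.0321]
tool_rot: [-1.571, 0.0, -1.373]
force: [-2.3, -0.2, -0.8]
grip_width: 0.0002
```

```bash
python3 bl.py
```

```text
t 4.95 pos [0.4865 0.057  0.0321] jig [-87.1   0.1  32.1] rot [-1.571  0.    -1.373] F [-2.3 -0.2 -0.8] Fj [-2.3  0.2 -0.8]Traceback (most recent call last):
  File "bl.py", line 6, in <module>
    q=J[m]*1000; print(n,'blank',np.percentile(q[:,0],[1,3,10,99]).round(1))
                                 ~~~~~~~~~~~~~^^^^^^^^^^^^^^^^^^^^
    return _quantile_unchecked(
        a, q, axis, out, overwrite_input, method, keepdims, weights)
    return _ureduce(a,
                    func=_quantile_ureduce_func,
    ...<5 lines>...
                    overwrite_input=overwrite_input,
                    method=method)
    r = func(a, **kwargs)
    result = _quantile(arr,
                       quantiles=q,
    ...<2 lines>...
                       out=out,
                       weights=wgt)
    slices_having_nans = np.isnan(arr[-1, ...])
                                  ~~~^^^^^^^^^
IndexError: index -1 is out of bounds for axis 0 with size 0
```

Slow final approach, 1 mm per row or less, watching the force.

Call:
arm_command(
  moves=[
    {"rx":0,"ry":0,"rz":0,"x":0,"y":0,"z":0.1,"gripper":-1},
    {"rx":0,"ry":0,"rz":0,"x":0,"y":0,"z":0.2,"gripper":-1},
    {"rx":0,"ry":0,"rz":0,"x":0,"y":0,"z":0.25,"gripper":-1},
    {"rx":0,"ry":0,"rz":0,"x":0,"y":0,"z":0.25,"gripper":-1},
  ],
)

```text
clock: 5.33
position: [0.4889, 0.0575, 0.0321]
tool_rot: [-1.571, 0.0, -1.373]
force: [-1.7, -1.4, -1.0]
grip_width: -0.0
```

Call:
arm_command(
  moves=[
    {"rx":0,"ry":0,"rz":0,"x":0,"y":0,"z":0.05,"gripper":-1},
    {"rx":0,"ry":0,"rz":0,"x":0,"y":0,"z":0.1,"gripper":-1},
  ],
)

```text
clock: 5.5
position: [0.4895, 0.0576, 0.0321]
tool_rot: [-1.571, -0.0, -1.373]
force: [-3.5, -0.6, 1.6]
grip_width: 0.0002
```

Call:
arm_command(
  moves=[
    {"rx":0,"ry":0,"rz":0,"x":0,"y":0,"z":0.05,"gripper":-1},
    {"rx":0,"ry":0,"rz":0,"x":0,"y":0,"z":0.08,"gripper":-1},
  ],
)

```text
clock: 5.67
position: [0.4905, 0.0578, 0.0321]
tool_rot: [-1.571, 0.0, -1.373]
force: [-3.7, -0.9, 2.5]
grip_width: 0.0001
```

Call:
arm_command(
  moves=[
    {"rx":0,"ry":0,"rz":0,"x":0,"y":0,"z":0.05,"gripper":-1},
    {"rx":0,"ry":0,"rz":0,"x":0,"y":0,"z":0.08,"gripper":-1},
  ],
)

```text
clock: 5.83
position: [0.4913, 0.0579, 0.0321]
tool_rot: [-1.571, -0.0, -1.373]
force: [-3.6, -0.5, 2.2]
grip_width: 0.0003
```

Call:
arm_command(
  moves=[
    {"rx":0,"ry":0,"rz":0,"x":0,"y":0,"z":0.04,"gripper":-1},
    {"rx":0,"ry":0,"rz":0,"x":0,"y":0,"z":0.06,"gripper":-1},
  ],
)

```text
clock: 6.0
position: [0.4919, 0.058, 0.0321]
tool_rot: [-1.571, -0.0, -1.373]
force: [-3.3, -0.5, 2.8]
grip_width: 0.0003
```

```bash
sed -i "s/for n in \['top','side'\]/for n in ['side']/" bl.py; python3 bl.py; ls pics
```

```text
t 6.0 pos [0.4919 0.058  0.0321] jig [-81.5   0.   32.1] rot [-1.571 -0.    -1.373] F [-3.3 -0.5  2.8] Fj [-3.3  0.1  2.8]
side blank [-68.2 -66.6 -62.4  -0.7]
s1.png
s_401.png
s_600.png
side0.png
top0.png
top1.png
```

Call:
arm_command(
  moves=[
    {"rx":0,"ry":0,"rz":0,"x":0,"y":0,"z":0.04,"gripper":-1},
    {"rx":0,"ry":0,"rz":0,"x":0,"y":0,"z":0.06,"gripper":-1},
  ],
)

```text
clock: 6.22
position: [0.4924, 0.0582, 0.0321]
tool_rot: [-1.571, 0.0, -1.373]
force: [-4.1, -1.3, 1.4]
grip_width: 0.0004
```

Call:
arm_command(
  moves=[
    {"rx":0,"ry":0,"rz":0,"x":0,"y":0,"z":0.04,"gripper":-1},
    {"rx":0,"ry":0,"rz":0,"x":0,"y":0,"z":0.06,"gripper":-1},
  ],
)

```text
clock: 6.38
position: [0.4931, 0.0583, 0.0321]
tool_rot: [-1.571, 0.0, -1.373]
force: [-4.7, -1.6, 2.5]
grip_width: 0.0003
```

Call:
arm_command(
  moves=[
    {"rx":0,"ry":0,"rz":0,"x":0,"y":0,"z":0.04,"gripper":-1},
    {"rx":0,"ry":0,"rz":0,"x":0,"y":0,"z":0.06,"gripper":-1},
  ],
)

```text
clock: 6.55
position: [0.4936, 0.0584, 0.0321]
tool_rot: [-1.571, 0.0, -1.373]
force: [-4.8, -0.8, 2.5]
grip_width: -0.0001
```

Call:
arm_command(
  moves=[
    {"rx":0,"ry":0,"rz":0,"x":0,"y":0,"z":0.04,"gripper":-1},
    {"rx":0,"ry":0,"rz":0,"x":0,"y":0,"z":0.06,"gripper":-1},
  ],
)

```text
clock: 6.72
position: [0.494, 0.0585, 0.0321]
tool_rot: [-1.571, -0.0, -1.373]
force: [-7.5, -1.2, 4.8]
grip_width: 0.0001
```

Call:
arm_command(
  moves=[
    {"rx":0,"ry":0,"rz":0,"x":0,"y":0,"z":0.04,"gripper":-1},
    {"rx":0,"ry":0,"rz":0,"x":0,"y":0,"z":0.06,"gripper":-1},
  ],
)

```text
clock: 6.88
position: [0.494, 0.0584, 0.032]
tool_rot: [-1.572, -0.0, -1.373]
force: [-10.9, -1.5, 7.9]
grip_width: -0.0
```

```bash
python3 bl.py; ls pics
```

```text
t 6.88 pos [0.494  0.0584 0.032 ] jig [-79.4   0.   32. ] rot [-1.572 -0.    -1.373] F [-10.9  -1.5   7.9] Fj [-11.    0.6   7.9]
side blank [-66.7 -64.9 -60.7  -0.8]
s1.png
s_401.png
s_600.png
s_688.png
side0.png
top0.png
top1.png
```

Call:
arm_command(
  moves=[
    {"rx":0,"ry":0,"rz":0,"x":0,"y":0,"z":0.02,"gripper":-1},
    {"rx":0,"ry":0,"rz":0,"x":0,"y":0,"z":0.02,"gripper":-1},
    {"rx":0,"ry":0,"rz":0,"x":0,"y":0,"z":0.02,"gripper":-1},
  ],
)

```text
clock: 7.18
position: [0.4939, 0.0584, 0.0319]
tool_rot: [-1.573, -0.0, -1.373]
force: [-10.4, -1.7, 7.3]
grip_width: 0.0002
```

View pics/s_688.png

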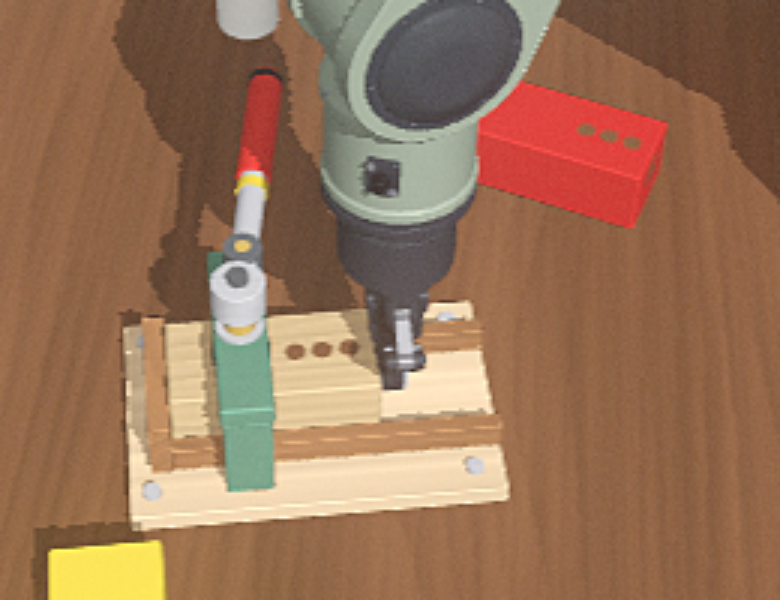

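Call:
arm_command(
  moves=[
    {"rx":0,"ry":0,"rz":0,"x":0,"y":0,"z":-1.5,"gripper":-1},
    {"rx":0,"ry":0,"rz":0,"x":0,"y":0,"z":-2.5,"gripper":-1},
    {"rx":0,"ry":0,"rz":0,"x":0,"y":-4,"z":-3,"gripper":-1},
    {"rx":0,"ry":0,"rz":0,"x":0,"y":-8,"z":-3,"gripper":-1},
    {"rx":0,"ry":0,"rz":0,"x":0,"y":-12,"z":-3,"gripper":-1},
  ],
)

```text
clock: 7.6
position: [0.4654, 0.053, 0.1535]
tool_rot: [-1.571, 0.001, -1.372]
force: [1.4, -0.1, -0.4]
grip_width: -0.0005
```

Call:
arm_command(
  moves=[
    {"rx":0,"ry":0,"rz":0,"x":0,"y":-4,"z":0,"gripper":-1},
    {"rx":0,"ry":0,"rz":0,"x":0,"y":-8,"z":0,"gripper":-1},
    {"rx":0,"ry":0,"rz":0,"x":0,"y":-8,"z":0,"gripper":-1},
  ],
)

```text
clock: 7.85
position: [0.4689, 0.0535, 0.239]
tool_rot: [-1.56, -0.0, -1.373]
force: [0.2, 0.0, 0.4]
grip_width: 0.0002
```

```bash
cat >> h.py <<'E'
AX=np.array([.02,0,0])
def wp(phi,off,z=.113,r=.155,s=None):
    # phi = handle angle in jig (deg); off = distance behind grip axis (m)
    a=np.radians(phi); u=np.array([np.cos(a),np.sin(a),0]); t=np.array([u[1],-u[0],0])
    P=AX+r*u-off*t; P[2]=z
    cmdto(tow(P),YAW+a,s)
E
python3 - <<'E'
from h import *
p,d=grab('top','top2.png')
J=toj(cloud('top',d)); m=(J[...,2]>.119)&(J[...,2]<.15)&(J[...,1]<-.1)&(J[...,1]>-.23)&(d>0)&(abs(J[...,0])<.1)
q=J[m]*1000;print('grip',np.percentile(q,[1,50,99],axis=0).round(1).tolist(), np.polyfit(q[:,1],q[:,0],1))
m=(J[...,2]>.067)&(J[...,2]<.073)&(abs(J[...,1])<.03)&(J[...,0]>-.14)&(J[...,0]<0)&(d>0)
print(np.percentile(J[m][:,0]*1000,[1,3]))
s=st(); print(s['qpos'].round(2)); wp(-99,.045,.26,s=s); wp(-99,.045,.113,s=s)
E
```

```text
grip [[-24.7, -207.6, 130.8], [-7.5, -155.3, 140.6], [10.0, -101.3, 145.3]] [ 0.16065218 17.46408685]Traceback (most recent call last):
  File "<stdin>", line 6, in <module>
    return _quantile_unchecked(
        a, q, axis, out, overwrite_input, method, keepdims, weights)
    return _ureduce(a,
                    func=_quantile_ureduce_func,
    ...<5 lines>...
                    overwrite_input=overwrite_input,
                    method=method)
    r = func(a, **kwargs)
    result = _quantile(arr,
                       quantiles=q,
    ...<2 lines>...
                       out=out,
                       weights=wgt)
    slices_having_nans = np.isnan(arr[-1, ...])
                                  ~~~^^^^^^^^^
IndexError: index -1 is out of bounds for axis 0 with size 0
```

View pics/top2.png

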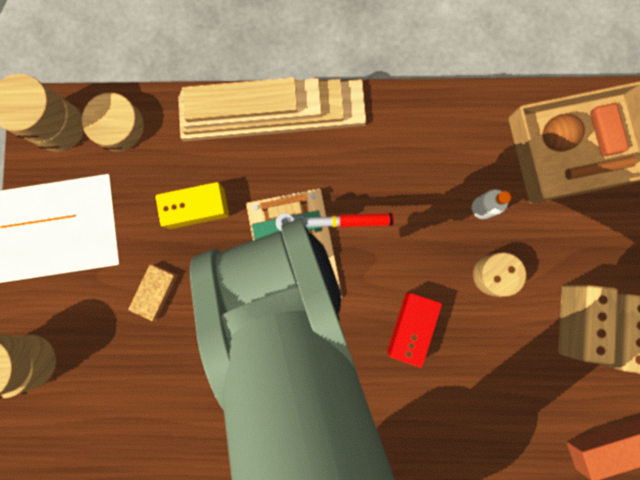

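Top view: the arm hides the near blank; wrench still at rest (grip at about 365,220). Moving to the far side of the grip.

Run:
```python
from h import *
s=st(); print(s['qpos'].round(2)); wp(-99,.05,.26,s=s); wp(-99,.05,.113,s=s)
```

```text
t 7.9 pos [0.4679 0.0532 0.2359] jig [-1.060e+02 -1.000e-01  2.359e+02] rot [-1.563 -0.    -1.373] F [ 0.2  0.1 -0.9] Fj [ 0.3  0.1 -0.9]
[ 0.    0.28 -0.29  1.98  0.1   0.89 -1.72]
shift cm [16.14 -2.29 15.07] rot [-0.008  0.161 -0.   ]
shift cm [16.13 12.41 14.95] rot [-0.008  0.161 -0.   ]
```

Call:
arm_command(
  moves=[
    {"rx":0,"ry":-0.12,"rz":0,"x":3,"y":-1.2,"z":2.8,"gripper":-1},
    {"rx":0,"ry":-0.24,"rz":0,"x":6,"y":-2.3,"z":5.6,"gripper":-1},
    {"rx":0,"ry":-0.36,"rz":0,"x":9,"y":-2.3,"z":8.4,"gripper":-1},
    {"rx":0,"ry":-0.48,"rz":0,"x":12,"y":-2.3,"z":11.2,"gripper":-1},
    {"rx":0,"ry":-0.6,"rz":0,"x":16,"y":-2.3,"z":15,"gripper":-1},
  ],
)

```text
clock: 8.32
position: [0.6342, -0.0681, 0.2544]
tool_rot: [-1.57, -0.0, -0.767]
force: [-0.0, 1.2, 0.2]
grip_width: -0.0004
```

Call:
arm_command(
  moves=[
    {"rx":0,"ry":-0.12,"rz":0,"x":0,"y":0,"z":0,"gripper":-1},
    {"rx":0,"ry":-0.24,"rz":0,"x":0,"y":0,"z":0,"gripper":-1},
    {"rx":0,"ry":-0.36,"rz":0,"x":0,"y":0,"z":0,"gripper":-1},
    {"rx":0,"ry":-0.48,"rz":0,"x":0,"y":0,"z":0,"gripper":-1},
    {"rx":0,"ry":-0.6,"rz":0,"x":0,"y":0,"z":0,"gripper":-1},
  ],
)

```text
clock: 8.73
position: [0.6328, -0.0665, 0.2539]
tool_rot: [-1.57, 0.0, -0.167]
force: [-0.5, 0.7, 0.4]
grip_width: 0.0001
```

Call:
arm_command(
  moves=[
    {"rx":0,"ry":-0.12,"rz":0,"x":0,"y":0,"z":0,"gripper":-1},
    {"rx":0,"ry":-0.24,"rz":0,"x":0,"y":0,"z":0,"gripper":-1},
    {"rx":0,"ry":-0.36,"rz":0,"x":0,"y":0,"z":0,"gripper":-1},
    {"rx":0,"ry":-0.48,"rz":0,"x":0,"y":0,"z":0,"gripper":-1},
    {"rx":0,"ry":-0.6,"rz":0,"x":0,"y":0,"z":0,"gripper":-1},
  ],
)

```text
clock: 9.15
position: [0.6328, -0.0664, 0.2541]
tool_rot: [-1.57, -0.0, 0.433]
force: [1.3, 0.7, -1.0]
grip_width: 0.0003
```

Call:
arm_command(
  moves=[
    {"rx":0,"ry":-0.12,"rz":0,"x":0,"y":0,"z":0,"gripper":-1},
    {"rx":0,"ry":-0.24,"rz":0,"x":0,"y":0,"z":0,"gripper":-1},
    {"rx":0,"ry":-0.36,"rz":0,"x":0,"y":0,"z":0,"gripper":-1},
    {"rx":0,"ry":-0.48,"rz":0,"x":0,"y":0,"z":0,"gripper":-1},
    {"rx":0,"ry":-0.6,"rz":0,"x":0,"y":0,"z":0,"gripper":-1},
  ],
)

```text
clock: 9.57
position: [0.6328, -0.0664, 0.2541]
tool_rot: [-1.57, -0.001, 1.033]
force: [-0.1, -0.6, 0.7]
grip_width: 0.0001
```

```bash
sed -i 's/YAW+a,s)/YAW+a+np.pi,s)/' h.py
python3 - <<'E'
from h import *
s=st(); print(s['qpos'].round(2)); wp(-99,.05,.26,s=s); wp(-99,.05,.113,s=s)
E
```

```text
t 9.57 pos [ 0.6328 -0.0664  0.2541] jig [  32.8 -149.2  254.1] rot [-1.570e+00 -1.000e-03  1.033e+00] F [-0.1 -0.6  0.7] Fj [-0.2 -0.6  0.7]
[ 0.49  0.61 -0.75  1.52  0.44  1.19  0.69]
shift cm [-0.05 -0.59 -1.7 ] rot [-0.    -0.574  0.001]
shift cm [-0.06 14.11 -1.71] rot [-0.    -0.574  0.001]
```

Call:
arm_command(
  moves=[
    {"rx":0,"ry":-0.12,"rz":0,"x":0,"y":0,"z":-1.7,"gripper":-1},
    {"rx":0,"ry":-0.24,"rz":0,"x":0,"y":0,"z":-1.7,"gripper":-1},
    {"rx":0,"ry":-0.36,"rz":0,"x":0,"y":1,"z":-1.7,"gripper":-1},
    {"rx":0,"ry":-0.48,"rz":0,"x":0,"y":3,"z":-1.7,"gripper":-1},
    {"rx":0,"ry":-0.57,"rz":0,"x":0,"y":5,"z":-1.7,"gripper":-1},
  ],
)

```text
clock: 9.98
position: [0.6476, -0.0751, 0.2039]
tool_rot: [-1.572, -0.001, 1.603]
force: [-0.0, -0.8, -0.8]
grip_width: -0.0002
```

Call:
arm_command(
  moves=[
    {"rx":0,"ry":0,"rz":0,"x":0,"y":3,"z":0,"gripper":-1},
    {"rx":0,"ry":0,"rz":0,"x":0,"y":6,"z":0,"gripper":-1},
    {"rx":0,"ry":0,"rz":0,"x":0,"y":9.1,"z":0,"gripper":-1},
    {"rx":0,"ry":0,"rz":0,"x":0,"y":9.1,"z":0,"gripper":-1},
  ],
)

```text
clock: 10.32
position: [0.6444, -0.0754, 0.1077]
tool_rot: [-1.563, -0.001, 1.597]
force: [-0.8, -1.1, -0.3]
grip_width: 0.0001
```

Run:
```python
from h import *
s=st(); print(s['qpos'].round(2)); wp(-99,.035,s=s); wp(-99,.023,s=s)
p,d=grab('top','top3.png'); p,d=grab('side'); cv2.imwrite('pics/s3.png',cv2.resize(p[150:350,200:460,::-1],None,fx=3,fy=3))
```

```text
t 10.32 pos [ 0.6444 -0.0754  0.1077] jig [  42.4 -160.2  107.7] rot [-1.563e+00 -1.000e-03  1.597e+00] F [-0.8 -1.1 -0.3] Fj [-1.  -0.9 -0.3]
[ 0.51  0.83 -0.79  1.59  0.66  1.01  1.12]
shift cm [-0.04 -0.52  1.22] rot [-0.007 -0.01   0.001]
shift cm [-0.05 -0.51  2.42] rot [-0.007 -0.01   0.001]
```

View pics/s3.png

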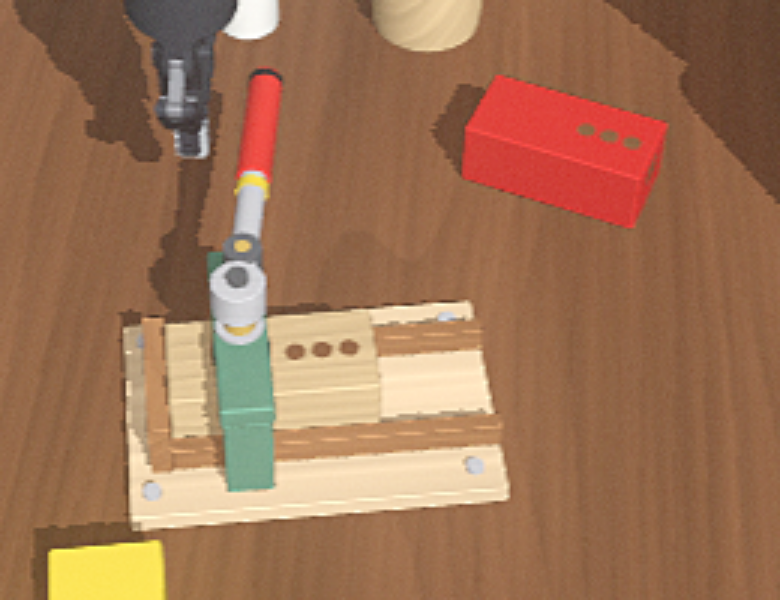

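Call:
arm_command(
  moves=[
    {"rx":0,"ry":0,"rz":0,"x":0,"y":0,"z":0.4,"gripper":-1},
    {"rx":0,"ry":0,"rz":0,"x":0,"y":0,"z":0.8,"gripper":-1},
    {"rx":0,"ry":0,"rz":0,"x":0,"y":0,"z":1.2,"gripper":-1},
    {"rx":0,"ry":0,"rz":0,"x":0,"y":0,"z":1.5,"gripper":-1},
    {"rx":0,"ry":0,"rz":0,"x":0,"y":0,"z":1.7,"gripper":-1},
  ],
)

```text
clock: 10.83
position: [0.6299, -0.076, 0.1149]
tool_rot: [-1.572, 0.001, 1.597]
force: [-0.5, 0.7, -0.4]
grip_width: 0.0004
```

Call:
arm_command(
  moves=[
    {"rx":0,"ry":0,"rz":0,"x":0,"y":0,"z":0.2,"gripper":-1},
    {"rx":0,"ry":0,"rz":0,"x":0,"y":0,"z":0.4,"gripper":-1},
    {"rx":0,"ry":0,"rz":0,"x":0,"y":0,"z":0.6,"gripper":-1},
  ],
)

```text
clock: 11.08
position: [0.624, -0.0759, 0.1142]
tool_rot: [-1.571, -0.0, 1.597]
force: [0.1, -0.1, -0.7]
grip_width: 0.0
```

Run:
```python
from h import *
s=st(); wp(-99,.023,s=s)
```

```text
t 11.08 pos [ 0.624  -0.0759  0.1142] jig [  22.3 -156.8  114.2] rot [-1.571 -0.     1.597] F [ 0.1 -0.1 -0.7] Fj [ 0.1 -0.1 -0.7]
shift cm [-0.05  0.12  0.38] rot [ 0.   -0.01  0.  ]
```

Call:
arm_command(
  moves=[
    {"rx":0,"ry":0,"rz":0,"x":0,"y":0,"z":0.15,"gripper":-1},
    {"rx":0,"ry":0,"rz":0,"x":0,"y":0,"z":0.3,"gripper":-1},
    {"rx":0,"ry":0,"rz":0,"x":0,"y":0,"z":0.4,"gripper":-1},
  ],
)

```text
clock: 11.33
position: [0.6204, -0.076, 0.1142]
tool_rot: [-1.572, -0.0, 1.597]
force: [6.5, 0.7, -1.1]
grip_width: 0.0001
```

Call:
arm_command(
  moves=[
    {"rx":0,"ry":0,"rz":0,"x":0,"y":0,"z":0.15,"gripper":-1},
    {"rx":0,"ry":0.0,"rz":0,"x":0,"y":0,"z":0.3,"gripper":-1},
  ],
)

```text
clock: 11.5
position: [0.6185, -0.0762, 0.1146]
tool_rot: [-1.574, -0.0, 1.597]
force: [8.5, -0.7, -1.8]
grip_width: -0.0004
```

Run:
```python
from h import *
s=st(); wp(-99,.023,s=s)
```

```text
t 11.5 pos [ 0.6185 -0.0762  0.1146] jig [  16.9 -156.1  114.6] rot [-1.574 -0.     1.597] F [ 8.5 -0.7 -1.8] Fj [ 8.2 -2.3 -1.8]
shift cm [-0.03  0.16 -0.17] rot [ 0.003 -0.011  0.   ]
```

```bash
cat > w.py <<'E'
from h import *
s=st(); v=toj(s['position'])-AX; r=np.hypot(v[0],v[1]); off=.0228
phi=np.degrees(np.arctan2(v[1],v[0])-np.arcsin(off/r)); y=np.degrees(s['tool_rot'][2]-YAW-np.pi)
a=np.radians(phi); t=np.array([np.sin(a),-np.cos(a),0]); Fj=s['force']@RJ
print('handle phi',phi.round(2),'swing rad',np.radians(-99.05-phi).round(3),'tool',((y+180)%360-180).round(2),'r',np.sqrt(r*r-off**2).round(4),'pull',(-Fj@t).round(2))
E
python3 w.py
```

```text
t 11.5 pos [ 0.6185 -0.0762  0.1146] jig [  16.9 -156.1  114.6] rot [-1.574 -0.     1.597] F [ 8.5 -0.7 -1.8] Fj [ 8.2 -2.3 -1.8]
handle phi -99.55 swing rad 0.009 tool -99.61 r 0.1544 pull 8.45
```

Call:
arm_command(
  moves=[
    {"rx":0,"ry":0.02,"rz":0,"x":-0.04,"y":0,"z":0.31,"gripper":-1},
    {"rx":0,"ry":0.04,"rz":0,"x":-0.08,"y":0,"z":0.62,"gripper":-1},
    {"rx":0,"ry":0.06,"rz":0,"x":-0.11,"y":0,"z":0.93,"gripper":-1},
    {"rx":0,"ry":0.08,"rz":0,"x":-0.13,"y":0,"z":1.25,"gripper":-1},
    {"rx":0,"ry":0.1,"rz":0,"x":-0.15,"y":0,"z":1.56,"gripper":-1},
  ],
)

```text
clock: 11.92
position: [0.6031, -0.078, 0.1146]
tool_rot: [-1.574, -0.001, 1.496]
force: [10.0, 0.4, -1.8]
grip_width: -0.0
```

```bash
python3 w.py
```

```text
t 11.92 pos [ 0.6031 -0.078   0.1146] jig [   1.4 -154.8  114.6] rot [-1.574e+00 -1.000e-03  1.496e+00] F [10.   0.4 -1.8] Fj [ 9.9 -1.6 -1.8]
handle phi -105.25 swing rad 0.108 tool -105.4 r 0.1543 pull 9.98
```

Call:
arm_command(
  moves=[
    {"rx":0,"ry":0.02,"rz":0,"x":-0.04,"y":0,"z":0.31,"gripper":-1},
    {"rx":0,"ry":0.04,"rz":0,"x":-0.08,"y":0,"z":0.62,"gripper":-1},
    {"rx":0,"ry":0.06,"rz":0,"x":-0.11,"y":0,"z":0.93,"gripper":-1},
    {"rx":0,"ry":0.08,"rz":0,"x":-0.13,"y":0,"z":1.25,"gripper":-1},
    {"rx":0,"ry":0.1,"rz":0,"x":-0.15,"y":0,"z":1.56,"gripper":-1},
  ],
)

```text
clock: 12.33
position: [0.5877, -0.0782, 0.1147]
tool_rot: [-1.575, -0.001, 1.396]
force: [13.2, -0.4, -0.9]
grip_width: 0.0003
```

```bash
python3 w.py
```

```text
t 12.33 pos [ 0.5877 -0.0782  0.1147] jig [ -13.7 -152.1  114.7] rot [-1.575e+00 -1.000e-03  1.396e+00] F [13.2 -0.4 -0.9] Fj [12.9 -3.  -0.9]
handle phi -110.92 swing rad 0.207 tool -111.12 r 0.1541 pull 13.09
```

Call:
arm_command(
  moves=[
    {"rx":0,"ry":0.015,"rz":0,"x":-0.03,"y":0,"z":0.23,"gripper":-1},
    {"rx":0,"ry":0.03,"rz":0,"x":-0.06,"y":0,"z":0.47,"gripper":-1},
    {"rx":0,"ry":0.045,"rz":0,"x":-0.09,"y":0,"z":0.7,"gripper":-1},
  ],
)

```text
clock: 12.58
position: [0.5809, -0.0779, 0.1148]
tool_rot: [-1.575, -0.002, 1.351]
force: [13.3, -0.2, -2.6]
grip_width: -0.0002
```

```bash
python3 w.py
```

```text
t 12.58 pos [ 0.5809 -0.0779  0.1148] jig [ -20.4 -150.5  114.8] rot [-1.575 -0.002  1.351] F [13.3 -0.2 -2.6] Fj [13.  -2.8 -2.6]
handle phi -113.43 swing rad 0.251 tool -113.69 r 0.1541 pull 13.04
```

Call:
arm_command(
  moves=[
    {"rx":0,"ry":0.015,"rz":0,"x":-0.03,"y":0,"z":0.23,"gripper":-1},
    {"rx":0,"ry":0.03,"rz":0,"x":-0.06,"y":0,"z":0.47,"gripper":-1},
    {"rx":0,"ry":0.045,"rz":0,"x":-0.09,"y":0,"z":0.7,"gripper":-1},
  ],
)

```text
clock: 12.83
position: [0.5741, -0.0772, 0.1148]
tool_rot: [-1.575, -0.002, 1.306]
force: [14.4, 0.2, -2.0]
grip_width: 0.0002
```

```bash
python3 w.py
```

```text
t 12.83 pos [ 0.5741 -0.0772  0.1148] jig [ -26.9 -148.5  114.8] rot [-1.575 -0.002  1.306] F [14.4  0.2 -2. ] Fj [14.2 -2.6 -2. ]
handle phi -115.96 swing rad 0.295 tool -116.26 r 0.154 pull 13.86
```

Call:
arm_command(
  moves=[
    {"rx":0,"ry":0.015,"rz":0,"x":-0.03,"y":0,"z":0.23,"gripper":-1},
    {"rx":0,"ry":0.03,"rz":0,"x":-0.06,"y":0,"z":0.47,"gripper":-1},
  ],
)

```text
clock: 13.0
position: [0.5695, -0.0766, 0.1149]
tool_rot: [-1.576, -0.002, 1.276]
force: [14.8, -0.9, -3.4]
grip_width: 0.0001
```

```bash
python3 w.py
```

```text
t 13.0 pos [ 0.5695 -0.0766  0.1149] jig [ -31.3 -147.   114.9] rot [-1.576 -0.002  1.276] F [14.8 -0.9 -3.4] Fj [14.3 -3.7 -3.4]
handle phi -117.65 swing rad 0.325 tool -117.98 r 0.154 pull 14.4
```

Call:
arm_command(
  moves=[
    {"rx":0,"ry":0.015,"rz":0,"x":-0.03,"y":0,"z":0.23,"gripper":-1},
    {"rx":0,"ry":0.03,"rz":0,"x":-0.06,"y":0,"z":0.47,"gripper":-1},
  ],
)

```text
clock: 13.17
position: [0.5647, -0.0758, 0.1149]
tool_rot: [-1.575, -0.002, 1.246]
force: [13.2, -0.0, -2.3]
grip_width: -0.0004
```

```bash
python3 w.py
```

```text
t 13.17 pos [ 0.5647 -0.0758  0.1149] jig [ -35.8 -145.3  114.9] rot [-1.575 -0.002  1.246] F [13.2 -0.  -2.3] Fj [13.  -2.6 -2.3]
handle phi -119.43 swing rad 0.356 tool -119.71 r 0.154 pull 12.58
```

Call:
arm_command(
  moves=[
    {"rx":0,"ry":0.015,"rz":0,"x":-0.03,"y":0,"z":0.23,"gripper":-1},
  ],
)

```text
clock: 13.25
position: [0.5624, -0.0754, 0.1149]
tool_rot: [-1.575, -0.002, 1.231]
force: [12.7, -1.3, -2.3]
grip_width: -0.0
```

```bash
python3 w.py
```

```text
t 13.25 pos [ 0.5624 -0.0754  0.1149] jig [ -38.1 -144.4  114.9] rot [-1.575 -0.002  1.231] F [12.7 -1.3 -2.3] Fj [12.2 -3.8 -2.3]
handle phi -120.32 swing rad 0.371 tool -120.56 r 0.154 pull 12.48
```

Call:
arm_command(
  moves=[
    {"rx":0,"ry":0.015,"rz":0,"x":-0.03,"y":0,"z":0.23,"gripper":-1},
  ],
)

```text
clock: 13.33
position: [0.56, -0.0749, 0.1148]
tool_rot: [-1.575, -0.002, 1.216]
force: [12.7, -0.4, -1.8]
grip_width: -0.0
```

```bash
python3 w.py
python3 - <<'E'
from h import *
for n in ['top','side']:
  p,d=grab(n); np.savez(n+'4.npz',p=p,d=d); q=p[190:280,270:400] if n=='top' else p[150:280,230:330]; cv2.imwrite('pics/%s4.png'%n,cv2.resize(q[...,::-1],None,fx=5 if n=='top' else 4,fy=5 if n=='top' else 4))
E
```

```text
t 13.33 pos [ 0.56   -0.0749  0.1148] jig [ -40.3 -143.5  114.8] rot [-1.575 -0.002  1.216] F [12.7 -0.4 -1.8] Fj [12.4 -2.8 -1.8]
handle phi -121.21 swing rad 0.387 tool -121.42 r 0.154 pull 12.09
```

View pics/side4.png

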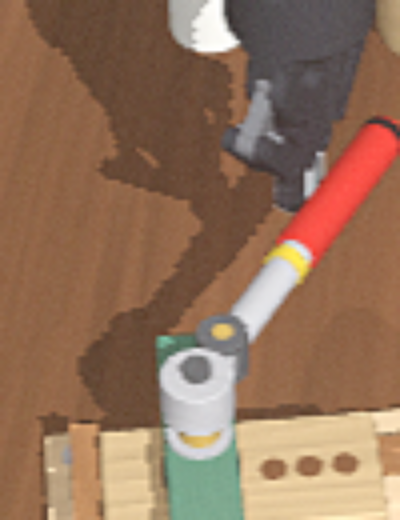

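View pics/top4.png

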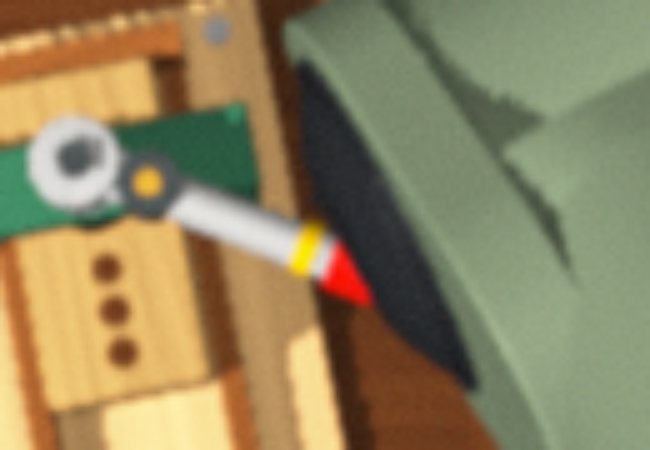

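Call:
arm_command(
  moves=[
    {"rx":0,"ry":0.015,"rz":0,"x":-0.03,"y":0,"z":0.23,"gripper":-1},
    {"rx":0,"ry":0.03,"rz":0,"x":-0.06,"y":0,"z":0.46,"gripper":-1},
    {"rx":0,"ry":0.04,"rz":0,"x":-0.08,"y":0,"z":0.62,"gripper":-1},
    {"rx":0,"ry":0.04,"rz":0,"x":-0.08,"y":0,"z":0.62,"gripper":-1},
  ],
)

```text
clock: 13.77
position: [0.5534, -0.0733, 0.1147]
tool_rot: [-1.574, -0.002, 1.176]
force: [11.2, -0.4, -2.0]
grip_width: -0.0002
```

```bash
python3 w.py
python3 - <<'E'
from h import *
for n in ['top']:
  p,d=grab(n); np.savez(n+'5.npz',p=p,d=d); q=p[190:280,270:400] if n=='top' else p[150:280,230:330]; cv2.imwrite('pics/%s5.png'%n,cv2.resize(q[...,::-1],None,fx=6,fy=6,interpolation=cv2.INTER_CUBIC))
E
```

```text
t 13.77 pos [ 0.5534 -0.0733  0.1147] jig [ -46.4 -140.7  114.7] rot [-1.574 -0.002  1.176] F [11.2 -0.4 -2. ] Fj [11.  -2.5 -2. ]
handle phi -123.7 swing rad 0.43 tool -123.7 r 0.1539 pull 10.52
```

View pics/top5.png

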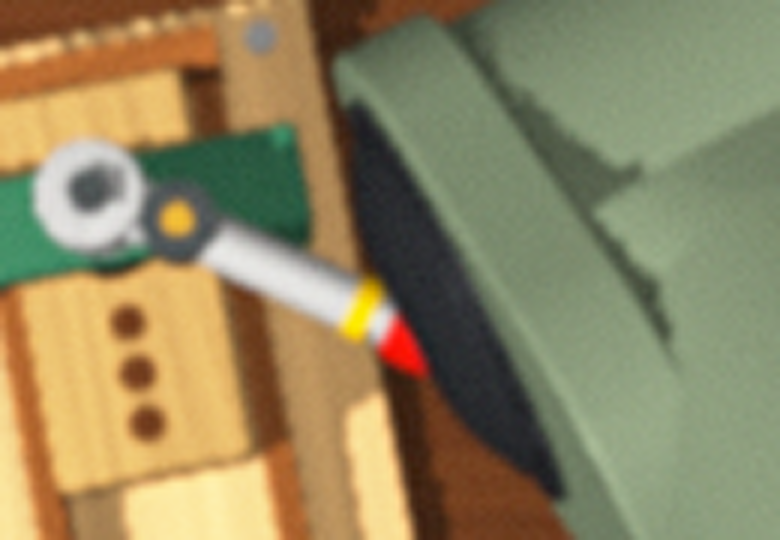

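Call:
arm_command(
  moves=[
    {"rx":0,"ry":0,"rz":0,"x":0,"y":0,"z":0.05,"gripper":-1},
    {"rx":0,"ry":0,"rz":0,"x":0,"y":0,"z":0.05,"gripper":-1},
  ],
)

```text
clock: 13.98
position: [0.5531, -0.0732, 0.1147]
tool_rot: [-1.574, -0.002, 1.177]
force: [11.2, 1.1, -1.6]
grip_width: 0.0004
```

Call:
arm_command(
  moves=[
    {"rx":0,"ry":0,"rz":0,"x":0,"y":0,"z":-0.4,"gripper":-1},
    {"rx":0,"ry":0,"rz":0,"x":0,"y":0,"z":-0.8,"gripper":-1},
    {"rx":0,"ry":0,"rz":0,"x":0,"y":0,"z":-1.2,"gripper":-1},
    {"rx":0,"ry":0,"rz":0,"x":0,"y":0,"z":-1.6,"gripper":-1},
    {"rx":0,"ry":0,"rz":0,"x":0,"y":0,"z":-2,"gripper":-1},
  ],
)

```text
clock: 14.4
position: [0.5715, -0.0805, 0.1146]
tool_rot: [-1.573, -0.002, 1.177]
force: [0.2, -0.0, 0.1]
grip_width: -0.0003
```

Call:
arm_command(
  moves=[
    {"rx":0,"ry":0,"rz":0,"x":0,"y":0,"z":-1,"gripper":-1},
    {"rx":0,"ry":0,"rz":0,"x":0,"y":0,"z":-2,"gripper":-1},
    {"rx":0,"ry":0,"rz":0,"x":0,"y":0,"z":-3,"gripper":-1},
    {"rx":0,"ry":0,"rz":0,"x":0,"y":0,"z":-4,"gripper":-1},
    {"rx":0,"ry":0,"rz":0,"x":0,"y":0,"z":-4,"gripper":-1},
  ],
)

```text
clock: 14.82
position: [0.6079, -0.0971, 0.1139]
tool_rot: [-1.571, -0.0, 1.176]
force: [0.1, -0.0, -0.4]
grip_width: -0.0003
```

Call:
arm_command(
  moves=[
    {"rx":0,"ry":0,"rz":0,"x":0,"y":-3,"z":0,"gripper":-1},
    {"rx":0,"ry":0,"rz":0,"x":0,"y":-7,"z":0,"gripper":-1},
    {"rx":0,"ry":0,"rz":0,"x":0,"y":-11,"z":0,"gripper":-1},
    {"rx":0,"ry":0,"rz":0,"x":0,"y":-15,"z":0,"gripper":-1},
    {"rx":0,"ry":0,"rz":0,"x":0,"y":-18,"z":0,"gripper":-1},
  ],
)

```text
clock: 15.23
position: [0.6066, -0.0959, 0.2974]
tool_rot: [-1.573, -0.001, 1.177]
force: [0.3, 0.6, -1.0]
grip_width: -0.0001
```

Run:
```python
from h import *
s=st()
for n in ['top','side']:
  p,d=grab(n,n+'6f.png'); np.savez(n+'6.npz',p=p,d=d); q=p[190:280,270:400] if n=='top' else p[150:350,200:460]; f=6 if n=='top' else 3
  cv2.imwrite('pics/%s6.png'%n,cv2.resize(q[...,::-1],None,fx=f,fy=f,interpolation=cv2.INTER_CUBIC))
  J=toj(cloud(n,d)); m=(J[...,2]>.067)&(J[...,2]<.073)&(abs(J[...,1])<.03)&(J[...,0]>-.14)&(J[...,0]<0)&(d>0)
  print(n,m.sum(), np.percentile(J[m][:,0]*1000,[1,3]) if m.any() else '')
```

```text
t 15.23 pos [ 0.6066 -0.0959  0.2974] jig [   1.4 -173.1  297.4] rot [-1.573e+00 -1.000e-03  1.177e+00] F [ 0.3  0.6 -1. ] Fj [ 0.4  0.5 -1. ]
top 908 [-70.23002199 -68.75810625]
side 694 [-66.90994844 -65.84348826]
```

View pics/top6.png

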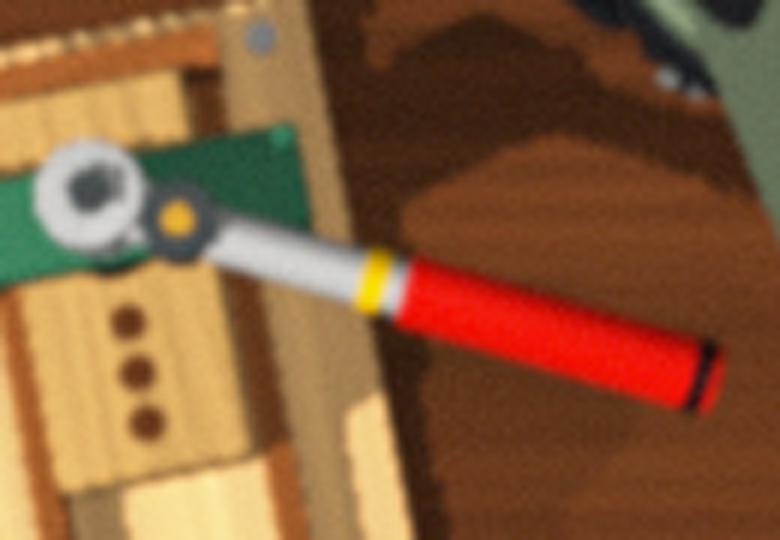

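View pics/side6.png

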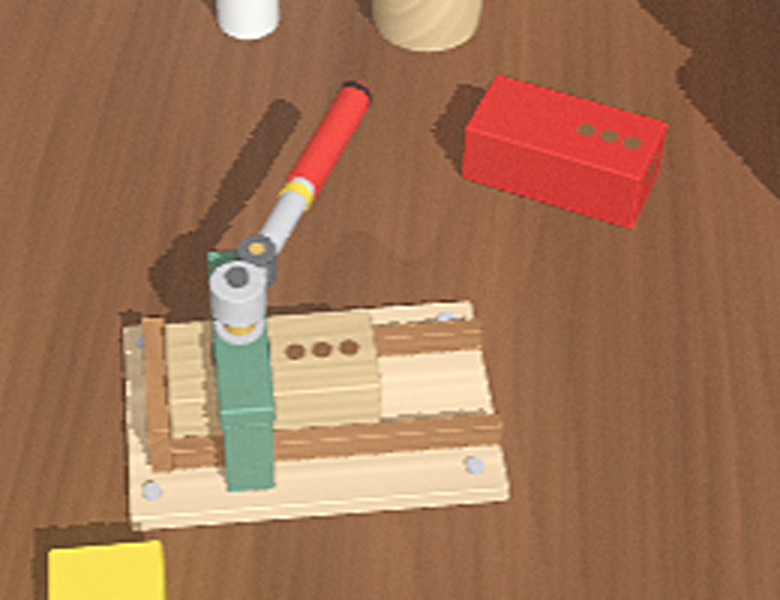

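Call:
arm_command(
  moves=[
    {"rx":0,"ry":0,"rz":0,"x":0,"y":0,"z":0,"gripper":-1},
    {"rx":0,"ry":0,"rz":0,"x":0,"y":0,"z":0,"gripper":-1},
    {"rx":0,"ry":0,"rz":0,"x":0,"y":0,"z":0,"gripper":-1},
  ],
)

```text
clock: 15.58
position: [0.6061, -0.0965, 0.2928]
tool_rot: [-1.569, 0.001, 1.177]
force: [0.9, 0.7, -0.8]
grip_width: -0.0001
```

Run:
```python
from h import *
st(); print(bot.job_done())
```

```text
t 15.58 pos [ 0.6061 -0.0965  0.2928] jig [   0.8 -173.6  292.8] rot [-1.569e+00  1.000e-03  1.177e+00] F [ 0.9  0.7 -0.8] Fj [ 1.   0.5 -0.8]
the job is handed in; nothing more can be done
None
```

I slid the blank home, broke the wrench over, let go, and handed the job in at about 15.6 s; no verdict was reported.

- **Blank:** I pushed it with closed fingers until it stopped moving, with the pushing force peaking at about 11 N in my readings (limit 40 N). After the clamping, the two cameras put its near face at jig x of about -70 mm and -67 mm, where fully home is -70 mm. They disagree by 3 mm, in line with the calibration error. In the side picture the blank sits against the stop.
- **Wrench:** I pushed the grip clockwise from its far side. The pull rose to about 14.4 N, and the hinge broke over at about 0.33 rad of swing. I stopped when the pull had dropped to about 10.5 N, roughly 73% of its peak. That puts the fold at about 0.13 rad from the force and 0.15 rad from the pictures, well inside 0.08 to 0.28.
- **Letting go:** After I backed off, the handle and head line up at about 18° in the top view, so it is straight again. The measured force was back near zero, and the arm was clear above the wrench.
- **Bystanders:** I did not touch the drum, sander or glue. I did not re-measure where they stand.
- **Not measured:** I had no way to read the clamping force of the pad on the blank. It is inferred from the click at the set torque.

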